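# Load a power-supply board into the bench test fixture

### The arm

A 6-joint arm with a two-finger parallel gripper is mounted at the origin on the work surface. World frame = base frame: x ahead of the robot, y to its left, z up, the work surface at z = 0. Lengths are in mm, angles in degrees, forces in N, time in s.
With the tool pointing down it reaches from about 300 to 850 mm from the base axis. Payload 4.2 kg.
Tool frame: the origin (TCP) lies between the finger pads; the fingertips stand ahead of it and the grasp point (between the pads) lies 8 mm behind it (env.tip_reach is the x of the fingertips in the tool frame, in mm); x points along the fingers, y is the direction in which the jaws open and shut, and the axes are right-handed (so a half turn about x gives the same grasp; the last joint's range is limited). The gripper opens to 91 mm and grips with 3 to 60 N. Pads are 32 mm wide; open, the fingers measure 118 mm over their backs; the gripper's body (76 mm by 178 mm) begins 60 mm behind the grasp point.
Start: joints at [71.677, 18.312, 89.639, -0, 72.044, -1.146], TCP at [169.816, 549.367, 224.976] pointing down, gripper open.
Joint ranges: [-177.97, 177.97], [-48.28, 115.42], [12.27, 149.76], [-77.06, 257.06], [2.81, 150.46], [-146.56, 146.56]. Speed limits (degrees/s): [147.25, 147.25, 180, 180, 180, 180].

### API

Orientations are given as [roll, pitch, yaw] about the fixed x, y, z axes, in that order (R = Rz(yaw) Ry(pitch) Rx(roll)).
In Python, from workcell import env, cams gives the robot as it stands.
- The arm moves only by the tool arm_command, never from a script. Its argument "deltas" is a list of rows, each a list of 3 entries, a list of its own where there are three numbers: the opening, from 0 (shut) to 1 (fully open), then the shift along the world's x, y, z in mm, then the turn about the world's z in rad. A call has 1 to 20 rows; each row is the pose to reach, as a shift and turn from the pose commanded when the call began; what a row does not reach only later rows make up. A row lasts 1/10 s, in which the tool goes at most 50 mm and 8.59 degrees, less where a joint would pass 70% of its speed; a pose out of reach is approached as far as the arm can. A call with a gripper value outside its range is refused whole. The fingers move at their own pace and stop on an object; "grip_force" is the grip in N (left out, the last holds). Time passes only in rows, so rows that repeat a pose let the fingers close. It gives the time, the measured TCP pose, the force and the opening at its end, in the units of the state.
- env.state(): the state, without advancing time (a new reading comes with each control period).
- cams.grab_frame(name): name is "scene" or "top" or "wrist"; returns a dict with "img" (384x512x3 uint8, red, green, blue), "K" (3x3 intrinsics, pixels), "dist" ([k1, k2, p1, p2, k3] as OpenCV has them; the pictures are not rectified), "rvec" (rotation vector, rad) and "tvec" (3), from world to camera coordinates, as OpenCV has them. Camera axes: x right, y down, z forward; pixel columns grow to the right and rows downward; lengths in mm; the calibration is good to about 2 mm. A picture is of the moment at which its call begins. There is no depth.
- env.job_done(): hands the job in, once; it reports no verdict.
Trained networks look in a picture, given as the dict that the camera call returned (one of the last four; its "shot" number tells which), for a name from the list of things; names that differ only in an ending like _2 or _b are one class to them, and where a whole thing is asked for, a point or a joint stands for the part that bears it (a point fixed in the world has none). Each returns a list of dicts, best first, with "conf" (0 to 1); they miss things now and then, are a little off and sometimes report something else, mostly with a low value. They report only what shows in the picture. A call takes as long as a camera call.
- cams.silhouettes(picture, name): "region" (384x512 bool, what is visible of it) and "centre" ([column, row] in pixels, amid what is visible of it).
The state is a dict: "time_s": time; "qpos": joint angles; "qvel": joint speeds; "effort": joint torques, N m; "ee_pos": TCP position; "ee_rot": TCP orientation; "force": force on the tool from outside, world axes, zero at the start; "torque": the same for the moment, N m; "gripper_width": finger opening in mm.
Only numpy, scipy, OpenCV 4.12 (cv2) and the standard library are available. Lean on these libraries where they do the work, as an engineer would, in place of code of your own. Each camera call takes 0.05 s, during which the arm holds its last target.

### The job

Put the green power-supply board into the test fixture: turn it so that its red terminal block is at the end with the red corner mark, feel both of its tooling holes onto the two pins and push it down until it lies flat on its rests. Then let go and lower the blue lid frame gently, without slamming it, until it is fully closed over the board. Leave the other things on the bench where they are.

Things in the scene. Friction and masses are not known exactly. Their poses are not given: they have to be found in the camera images.
- fixture: Fixed grey test fixture, case 220 (x) x 290 (y) x 40 mm; origin at the centre of its underside, z up, x from its front (lamps, sockets) to its hinge side, yaw up to 0.2 rad. Lid hinge brackets at x 66 to 100, y +-106, top z = 88 mm; two lid posts, 14 mm thick, at x = -72, y = +-130, top z = 72 mm. A black nest plate (118 x 196 x 8 mm) with two pins lies on it.
- nest_nominal (a point): Nominal place of the loaded board's origin: x = y = 0, z = 52 mm in the fixture's frame, on top of the nest's four white rests; the axes of board and fixture are then parallel. The nest is bolted down through oversize holes: it is square to the case, but the nest and both its pins sit up to 5 mm off in x and in y (differently each time, shown by no reading), so feel for the pins, or look.
- pin_a_nominal (a point): Nominal place of pin A: x = -30, y = +72, z = 52 mm in the fixture's frame, level with the rests. Upright round steel pin, 6 mm diameter, its top 16 mm above this point; its end is only lightly chamfered: the top 2 mm taper to a flat of 4.6 mm. The true pin stands off by the nest's offset.
- pin_b_nominal (a point): Nominal place of pin B, an equal pin: x = +30, y = -72, z = 52 mm in the fixture's frame; off by the same offset as pin A.
- red_mark (a point): Red mark on the fixture's case top, 20 x 34 mm, by the front corner of its +y end.
- board: Loose green circuit board, 90 (x) x 170 (y) x 3.2 mm, 0.2 to 0.4 kg, flat on the bench mat, parts up, turned up to 0.7 rad; origin at the centre of its underside, z up. Red terminal block (14 mm high) at its +y end, two black capacitors (17 mm) at y = 52, four glass fuses in clips (13 mm) at y = -65 to -45 mm.
- heat_sink_top (a point): Middle of the top of the finned aluminium heat sink at the board's centre, 33.2 mm above the board's underside; axes as the board. The heat sink measures 24 (x) x 60 (y) x 30 mm, is firmly fixed and may be used to lift and press the board; beside its two long faces the board carries only chips under 2 mm high, out to the edges.
- hole_a (a point): Centre of hole A on the board's underside, at x = -30, y = +72 mm of the board, beside the terminal block; round through hole of 7.5 mm. Belongs on pin A.
- hole_b (a point): Centre of hole B on the board's underside, at x = +30, y = -72 mm of the board, beside the fuses; round through hole of 7.5 mm. Belongs on pin B.
- lid_hinge (a point): Middle of the lid's hinge axis: x = 80, y = 0, z = 78 mm in the fixture's frame; the axis runs along the fixture's y.
- lid_bar (a point): Middle of the lid's grip bar: black round bar, 16 mm diameter, 120 mm long, parallel to the hinge axis, 170 mm from it, at the free edge of the lid, clear of the frame by 15 mm. Closed, it lies at x = -90, z = 78 mm in the fixture's frame.
- lid (a joint): Angle of the blue lid frame: 0 = closed, level over the board; grows as it opens; starts at 1.6 to 1.8. 10 mm thick, 196 mm wide (276 mm over two ears at the front), window of 57 x 156 mm round the heat sink. The stiff hinge (0.6 N m) stays where it is left; 2 to 8 N at the bar move it. Four white pushers end 0.5 mm above a seated board: it cannot close on a board still up on the pins.
- fuse_box: Bystander: clear flat box of glass fuses, 120 x 190 x 35 mm, lying beyond the work; origin at the centre of its underside.
- meter: Bystander: yellow multimeter, 180 x 86 x 47 mm, lying at the right; origin at the centre of its underside.
- solder_spool: Bystander: spool of solder standing at the left, 60 mm diameter, 50 mm tall; origin at the centre of its underside.
- screwdriver: Bystander: screwdriver, 190 mm long, lying beyond the work; origin at the underside of its middle.

How it is judged (in metres and radians):
On the way, in this order (a step that is already met when the one before it is completed fails the run):
1. the board lies on its rests with both holes down over the pins, the right way round, while the lid is still well open (horizontal distance between hole_a and pin_a_nominal below 0.009 m and horizontal distance between hole_b and pin_b_nominal below 0.009 m and z of each of hole_a, hole_b in the frame of fixture below 0.0538 m and angle between board's own z axis and vertical below 0.03 rad and value of joint lid above 0.5 rad), for 0.2 s.
2. the lid frame is closed (value of joint lid below 0.03 rad), for 0.2 s.
At the end, for the whole second after the job is handed in: The board lies at rest flat (within 0.03 rad) on the rests (both holes within 1.8 mm of full depth) with hole A over pin A and hole B over pin B (within 9 mm of their nominal places, which allows for the nest plate's offset), and the lid is closed to within 0.03 rad (horizontal distance between hole_a and pin_a_nominal below 0.009 m and horizontal distance between hole_b and pin_b_nominal below 0.009 m and z of each of hole_a, hole_b in the frame of fixture below 0.0538 m and angle between board's own z axis and vertical below 0.03 rad and value of joint lid below 0.03 rad and linear speed of board below 0.01 m/s); the robot touches nothing.
It fails at once if the lid frame is slammed (faster than 1.5 rad/s in the last 0.3 rad before closed) (value of joint lid below 0.3 rad and velocity of joint lid below -1.5 rad/s).
It fails at once if the box of fuses is pushed (over 15 mm) (distance of fuse_box from where it was at the start of the episode above 0.015 m).
It fails at once if the meter is pushed (over 15 mm) (distance of meter from where it was at the start of the episode above 0.015 m).
It fails at once if the solder spool is pushed or tipped (over 15 mm) (distance of solder_spool from where it was at the start of the episode above 0.015 m).
It fails at once if the screwdriver is pushed (over 15 mm) (distance of screwdriver from where it was at the start of the episode above 0.015 m).
It also fails if it takes over 72 s, if anything falls off the work surface, if the arm or the gripper's body presses on something with over 40 N, if the wrist force passes 120 N, or if a joint passes its speed limit or range.

## Working session

There is one attempt and no reset: what is moved stays moved. The work goes in short steps, Python scripts to look and compute and a tool call to move; the robot and the scene stay as the last step left them, time stands still between calls to the robot, and variables do not carry over. Pictures are saved under pics/ and viewed, and the job is handed in when it is done.

Besides the shell and the picture viewer there is one more tool, called as a command line: name --argument value ..., lists and objects as JSON in quotes. arm_command: Moves the arm, as the interface text tells. Its arguments: {"type":"object","properties":{"deltas":{"type":"array","items":{"type":"array"}},"grip_force":{"type":"number"}},"required":["deltas"]}

```bash
ls; mkdir -p pics; python3 - <<'E'
from workcell import env, cams
import cv2
print(env.state(), env.tip_reach)
for n in ("scene","top","wrist"):
    f=cams.grab_frame(n); cv2.imwrite(f"pics/a_{n}.png",f["img"][:,:,::-1])
    print(n,f["K"],f["dist"],f["rvec"],f["tvec"],f["shot"])
E
```

```text
pics
{'time_s': 0.0, 'qpos': array([ 7.16771388e+01,  1.83525005e+01,  8.97079315e+01,  1.29387245e-04,
        7.20424418e+01, -1.14529742e+00]), 'qvel': array([ 0.06510147, -0.0210728 ,  0.03234626, -0.02156784,  0.05650525,
        0.05032343]), 'effort': array([-4.22339299e-04, -4.12471390e+01, -2.31973439e+01,  7.26166950e-02,
        4.57319291e-02, -1.59262668e-04]), 'ee_pos': array([169.65550885, 548.88826203, 224.10130526]), 'ee_rot': array([ -91.21380942,   89.89712615, -108.39141324]), 'force': array([0.38721375, 0.73249592, 0.37163066]), 'torque': array([ 0.01182216, -0.02096764,  0.04341824]), 'gripper_width': 91.3353405433593} 11.0
scene [[378.43639877   0.         256.76413629]
 [  0.         378.43639877 188.03873328]
 [  0.           0.           1.        ]] [-0.07485348  0.          0.          0.          0.        ] [ 2.18731359  1.31651229 -0.45180236] [-261.84012307 -380.65650079 1566.84311246] 1
top [[410.20443956   0.         255.93508358]
 [  0.         410.20443956 192.33300532]
 [  0.           0.           1.        ]] [0.01126135 0.         0.         0.         0.        ] [ 2.19772063 -2.1600651   0.14424582] [ -34.16727996  595.10479288 1244.45077924] 2
wrist [[267.48531241   0.         260.49262042]
 [  0.         267.48531241 187.52705496]
 [  0.           0.           1.        ]] [-0.03789142  0.          0.          0.          0.        ] [-2.32366039 -1.71420944 -0.25799429] [-573.60835707  -34.06681838  392.92918379] 3
```

View pics/a_scene.png

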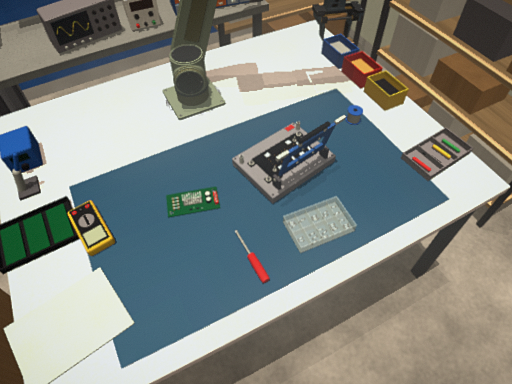

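View pics/a_top.png

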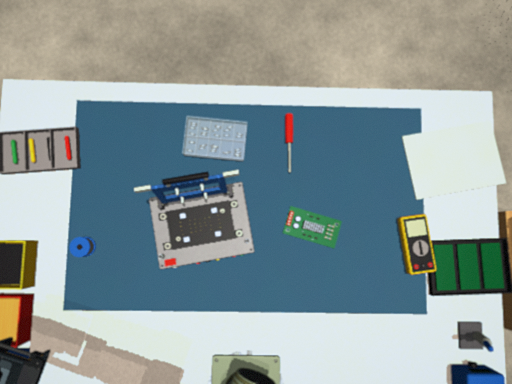

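View pics/a_wrist.png

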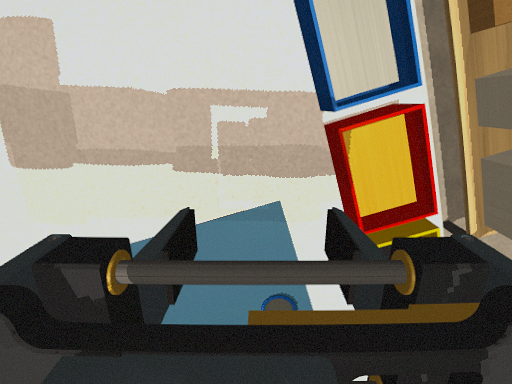

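```bash
cat > h.py <<'E'
import numpy as np, cv2
from scipy.spatial.transform import Rotation as R
from workcell import env, cams
def campos(f):
    Rm=cv2.Rodrigues(np.array(f["rvec"],float))[0]; return -Rm.T@np.array(f["tvec"]),Rm
def back(f,px,z):
    px=np.array(px,float).reshape(-1,1,2)
    u=cv2.undistortPoints(px,f["K"],np.array(f["dist"])).reshape(-1,2)
    c,Rm=campos(f); d=np.c_[u,np.ones(len(u))]@Rm
    s=(z-c[2])/d[:,2]; return c+d*s[:,None]
def proj(f,P):
    return cv2.projectPoints(np.array(P,float).reshape(-1,3),np.array(f["rvec"]),np.array(f["tvec"]),f["K"],np.array(f["dist"]))[0].reshape(-1,2)
def rz(a): c,s=np.cos(a),np.sin(a); return np.array([[c,-s,0],[s,c,0],[0,0,1.]])
E
python3 - <<'E'
from h import *
f=cams.grab_frame("wrist"); c,Rm=campos(f); s=env.state()
Rt=R.from_euler('xyz',s['ee_rot'],degrees=True).as_matrix()
print("cam in tool",Rt.T@(c-s['ee_pos']),"\naxes in tool (rows x,y,z)\n",(Rm@Rt).round(3), "\ntool axes world\n",Rt.round(3))
t=cams.grab_frame("top")
for n,z in (("board",2),("red_mark",40),("fixture",40),("lid_bar",200),("fuse_box",35),("solder_spool",50),("screwdriver",10),("meter",40)):
    for r in cams.silhouettes(t,n)[:2]:
        m=r["region"]; k=cv2.minAreaRect(np.argwhere(m)[:,::-1].astype(np.float32))
        print(n,round(r["conf"],2),np.round(r["centre"]),back(t,[r["centre"]],z)[0].round(),m.sum(),back(t,cv2.boxPoints(k),z)[:,:2].round().tolist())
E
```

```text
cam in tool [-160.2240547    -0.69460929  -83.86144925] 
axes in tool (rows x,y,z)
 [[ 0.     1.    -0.   ]
 [-0.296  0.     0.955]
 [ 0.955 -0.     0.296]] 
tool axes world
 [[-0.     0.295  0.955]
 [-0.001  0.955 -0.295]
 [-1.    -0.001  0.   ]]
board 0.62 [309. 228.] [ 489. -194.    2.] 1519 [[474.0, -107.0], [560.0, -133.0], [512.0, -299.0], [426.0, -271.0]]
red_mark 0.81 [194. 207.] [545. 166.  40.] 5342 [[610.0, 354.0], [684.0, 37.0], [414.0, -25.0], [345.0, 287.0]]
fixture 0.93 [193. 202.] [563. 168.  40.] 5124 [[614.0, 352.0], [679.0, 34.0], [409.0, -21.0], [348.0, 291.0]]
lid_bar 0.57 [186. 186.] [590. 169. 200.] 1786 [[595.0, 313.0], [651.0, 36.0], [579.0, 22.0], [525.0, 298.0]]
fuse_box 0.97 [213. 137.] [767. 113.  35.] 2387 [[709.0, 211.0], [835.0, 203.0], [820.0, 10.0], [693.0, 20.0]]
solder_spool 0.68 [ 82. 246.] [422. 494.  50.] 470 [[452.0, 536.0], [453.0, 457.0], [394.0, 453.0], [393.0, 533.0]]
screwdriver 0.57 [289. 132.] [ 794. -129.   10.] 264 [[855.0, -114.0], [855.0, -137.0], [704.0, -138.0], [704.0, -116.0]]
screwdriver 0.2 [198. 201.] [567. 159.  10.] 5743 [[615.0, 361.0], [695.0, 37.0], [413.0, -30.0], [339.0, 288.0]]
meter 0.95 [418. 243.] [ 447. -524.   40.] 1762 [[525.0, -463.0], [541.0, -558.0], [363.0, -579.0], [347.0, -486.0]]
```

arm_command --deltas '[[1,[60,-75,20],0.1],[1,[120,-150,20],0.2],[1,[180,-225,20],0.3],[1,[240,-300,20],0.4],[1,[270,-340,20],0.5],[1,[290,-365,20],0.5],[1,[300,-380,20],0.5],[1,[300,-385,20],0.5],[1,[300,-385,20],0.5],[1,[300,-385,20],0.5],[1,[300,-385,20],0.5],[1,[300,-385,20],0.5],[1,[300,-385,20],0.5]]'

```text
time_s: 1.95
ee_pos: [469.2, 165.1, 244.9]
ee_rot: [128.1, 90.0, 139.6]
force: [0.2, 0.8, 0.6]
gripper_width: 91.2
```

```bash
python3 - <<'E'
from h import *
s=env.state(); print(s['time_s'],s['ee_pos'],s['ee_rot'],s['force'])
f=cams.grab_frame("wrist"); cv2.imwrite("pics/b_wrist.png",f["img"][:,:,::-1])
import pickle; pickle.dump(f,open("b.pkl","wb"))
t=cams.grab_frame("top");cv2.imwrite("pics/b_top.png",cv2.resize(t["img"][130:300,110:370,::-1],None,fx=3,fy=3,interpolation=cv2.INTER_CUBIC))
E
```

```text
1.95 [469.17442928 165.08273055 244.92861874] [128.11315123  89.95762082 139.62780468] [0.1970883  0.78270723 0.58883119]
```

View pics/b_wrist.png

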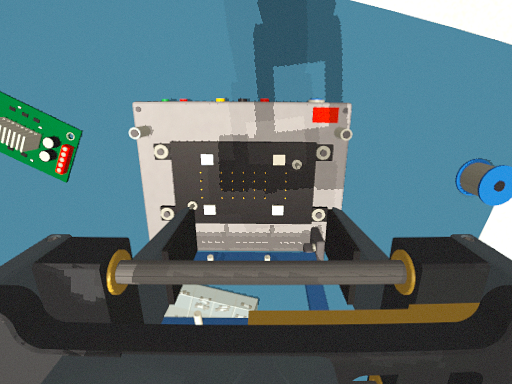

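View pics/b_top.png

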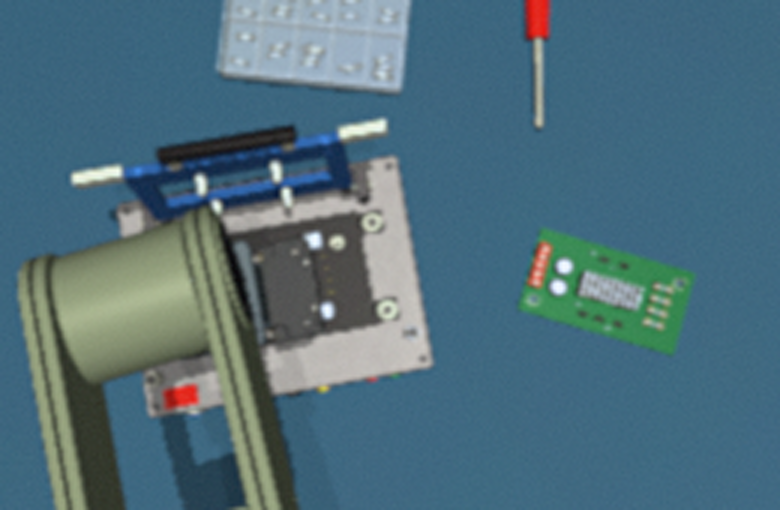

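```bash
python3 - <<'E'
from h import *
import pickle
f=pickle.load(open("b.pkl","rb")); im=f["img"][:,:,::-1]
cv2.imwrite("pics/b_z.png",cv2.resize(im[90:250,120:370],None,fx=3.2,fy=3.2,interpolation=cv2.INTER_NEAREST)[:600,:800])
E
```

```text
(no output)
```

View pics/b_z.png

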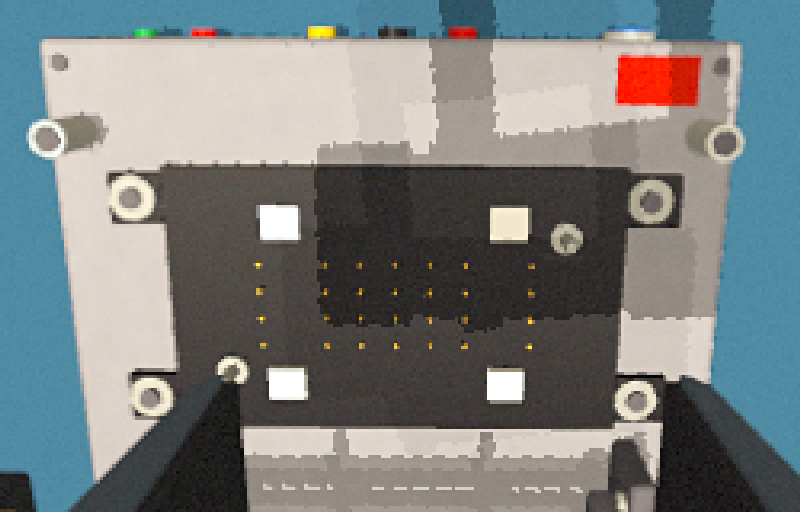

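```bash
python3 - <<'E'
from h import *
import pickle
f=pickle.load(open("b.pkl","rb"))
g=lambda *p: np.array(p)/3.2+np.array([120,90])
post=back(f,g((48,139),(724,142)),72); cor=back(f,g((42,40),(742,43)),40)
pins=back(f,g((567,239),(232,370)),68); rest=back(f,g((280,223),(510,224),(288,383),(506,384)),52)
print("post",post.round(1).tolist(),np.linalg.norm(post[0]-post[1])); print("cor",cor.round(1).tolist(),np.linalg.norm(cor[0]-cor[1]))
d=post[1]-post[0];d2=cor[1]-cor[0];d3=pins[0]-pins[1]
y1=np.arctan2(-d[0],d[1]);y2=np.arctan2(-d2[0],d2[1]); y3=np.arctan2(d3[1],d3[0])-np.arctan2(144,-60)
print("yaw",y1,y2,y3,"pindist",np.linalg.norm(d3),"exp 156")
print("pins",pins.round(1).tolist(),"centre",pins.mean(0),"rests",rest.round(1).tolist(),rest.mean(0))
for y in (y1,y2):
  for P,o in((post,(-72,0)),(cor,(-110,0))):
    print("fix origin",P.mean(0)[:2]-(rz(y)[:2,:2]@np.array(o)))
E
```

```text
post [[450.3, 1.8, 72.0], [399.5, 258.3, 72.0]] 261.4570269984402
cor [[416.4, -17.5, 40.0], [360.6, 264.7, 40.0]] 287.6936044934592
yaw 0.19534968821243656 0.1951868068675646 0.19107025495840824 pindist 150.15069924489535 exp 156
pins [[449.7, 208.6, 68.0], [532.7, 83.5, 68.0]] centre [491.17108571 146.03683007  68.        ] rests [[470.0, 91.9, 52.0], [451.2, 186.5, 52.0], [540.7, 105.7, 52.0], [521.8, 200.6, 52.0]] [495.93190754 146.20268916  52.        ]
fix origin [495.55418127 144.01992271]
fix origin [496.36137543 144.92068563]
fix origin [495.55645674 144.00841813]
fix origin [496.36485185 144.90310918]
```

```bash
python3 - <<'E'
from h import *
import pickle
f=pickle.load(open("b.pkl","rb")); im=f["img"][:,:,::-1]
a=cv2.resize(im[150:180,282:312],None,fx=13,fy=13,interpolation=cv2.INTER_NEAREST)
b=cv2.resize(im[190:220,177:207],None,fx=13,fy=13,interpolation=cv2.INTER_NEAREST)
cv2.imwrite("pics/b_p.png",np.hstack([a,b]))
c,Rm=campos(f);print(c)
for z in (52,60,68):
    print(z)
E
```

```text
[386.92678062 147.51191058 405.31843005]
52
60
68
```

View pics/b_p.png

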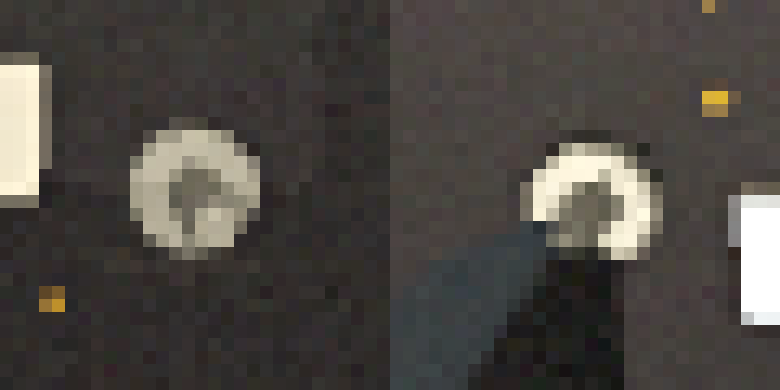

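arm_command --deltas '[[1,[40,8,0],0],[1,[40,8,0],0],[1,[40,8,0],0],[1,[40,8,0],0]]'

```text
time_s: 2.45
ee_pos: [508.8, 172.9, 244.9]
ee_rot: [174.3, 89.9, -174.2]
force: [-0.4, -1.0, -0.4]
gripper_width: 91.4
```

```bash
python3 - <<'E'
from h import *
import pickle
f=cams.grab_frame("wrist"); pickle.dump(f,open("c.pkl","wb")); im=f["img"][:,:,::-1]
c,Rm=campos(f);print(c, env.state()['time_s'])
# predict
cw=np.array([495.9,146.2]);y=.195
P=[ (rz(y)@np.array([x,yy,0]))[:2]+cw for x,yy in((-30,72),(30,-72))]
for i,p in enumerate(P):
    for z in(50,68): print(i,z,proj(f,[*p,z]))
A=[]
for i,p in enumerate(P):
    u=proj(f,[*p,58])[0].astype(int); 
    A.append(cv2.resize(im[u[1]-15:u[1]+15,u[0]-15:u[0]+15],None,fx=13,fy=13,interpolation=cv2.INTER_NEAREST)); print(u-15)
cv2.imwrite("pics/c_p.png",np.hstack(A))
cv2.imwrite("pics/c_z.png",cv2.resize(im[50:210,120:370],None,fx=3.2,fy=3.2,interpolation=cv2.INTER_NEAREST))
E
```

```text
[426.63411391 155.37010233 405.31272438] 2.5
0 50 [[298.15865862 134.14345957]]
0 68 [[300.10052867 135.64621985]]
1 50 [[191.5994803  177.64023761]]
1 68 [[188.23242959 181.20254306]]
[283 119]
[175 164]
```

View pics/c_p.png

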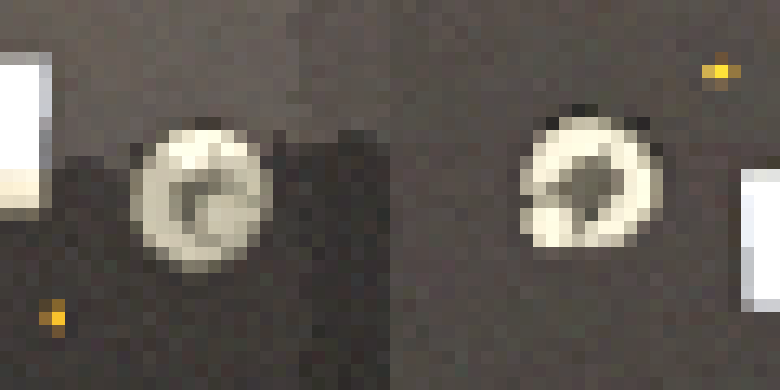

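View pics/c_z.png

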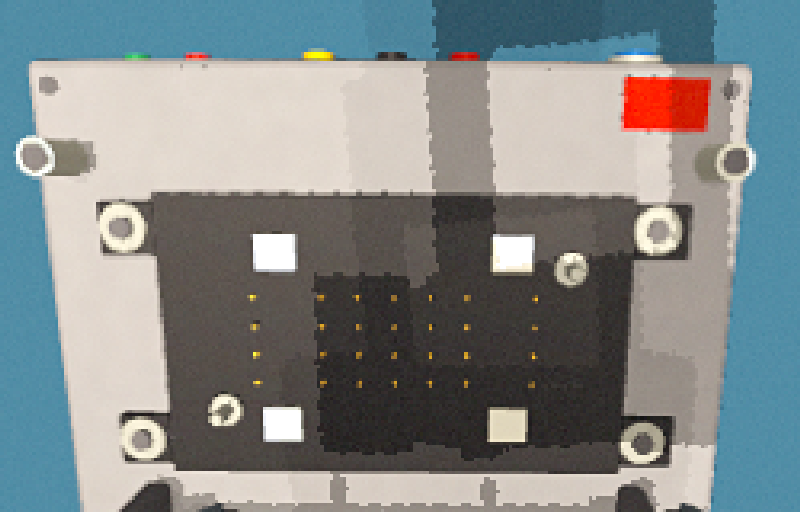

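```bash
python3 - <<'E'
from h import *
import pickle
from scipy.optimize import least_squares
f=pickle.load(open("c.pkl","rb")); im=f["img"].astype(float).mean(2)
def edgec(cx,cy,w,th):
    p=im[cy-w:cy+w+1,cx-w:cx+w+1]; wt=np.clip((p-th)/(p.max()-th),0,1)
    yy,xx=np.mgrid[cy-w:cy+w+1,cx-w:cx+w+1]; return (wt*xx).sum()/wt.sum(),(wt*yy).sum()/wt.sum()
r=[edgec(120+int(x/3.2),50+int(y/3.2),10,130) for x,y in((275,253),(513,254),(283,425),(508,426))]
print(np.round(r,2).tolist()); rw=back(f,r,52); print(rw.round(1).tolist(),rw.mean(0))
d=(rw[1]-rw[0]+rw[3]-rw[2]);print("yaw",np.arctan2(-d[0],d[1]),np.linalg.norm(rw[1]-rw[0]),np.linalg.norm(rw[2]-rw[0]))
obs=np.array([[298.0,133.8],[299.6,135.3],[190.0,177.7],[186.4,181.0]])
def res(p):
    P=[]
    for x,y in((-30,72),(30,-72)):
        q=(rz(p[2])@np.array([x,y,0]))[:2]+p[:2]
        P+= [[*q,50],[*q,68]]
    return (proj(f,P)-obs).ravel()
s=least_squares(res,[495,146,.195]);print(s.x,s.fun.round(2))
p2=back(f,[[120+35/3.2-.3,50+157/3.2-.3],[120+735/3.2-.3,50+161/3.2-.3]],72);m=p2.mean(0);d=p2[1]-p2[0]
print("posts",p2,np.linalg.norm(d),np.arctan2(-d[0],d[1]), m[:2]+72*np.array([np.cos(.195),np.sin(.195)]))
E
```

```text
[[205.07, 128.25], [279.62, 128.63], [207.67, 181.92], [278.01, 182.56]]
[[469.1, 90.5, 52.0], [450.4, 185.5, 52.0], [540.3, 104.3, 52.0], [521.8, 199.3, 52.0]] [495.39619754 144.90334422  52.        ]
yaw 0.19348963856291856 96.76106317365911 72.4767000430529
[4.95814520e+02 1.44844044e+02 1.92157559e-01] [-0.77  0.23 -0.48  0.22  0.56 -0.45  0.74 -0.21]
posts [[449.69089927   1.26641772  72.        ]
 [399.24659452 257.98342572  72.        ]] 261.62616474915444 0.19402571852233813 [495.1041791  143.57611224]
```

arm_command --deltas '[[1,[-10,-50,0],-0.1],[1,[-10,-100,0],-0.2],[1,[-5,-150,0],-0.3],[1,[0,-200,0],-0.4],[1,[2,-250,-10],-0.475],[1,[2,-300,-30],-0.475],[1,[2,-345,-45],-0.475],[1,[2,-375,-48],-0.475],[1,[2,-380,-48],-0.475],[1,[2,-380,-48],-0.475],[1,[2,-380,-48],-0.475],[1,[2,-380,-48],-0.475],[1,[2,-380,-48],-0.475]]'

```text
time_s: 3.8
ee_pos: [512.0, -206.4, 197.4]
ee_rot: [17.6, 90.0, 1.9]
force: [0.2, 0.1, 0.1]
gripper_width: 91.2
```

```bash
python3 - <<'E'
from h import *
import pickle
f=cams.grab_frame("wrist"); pickle.dump(f,open("d.pkl","wb")); im=f["img"][:,:,::-1]
t=cams.grab_frame("top"); pickle.dump(t,open("dt.pkl","wb"))
cv2.imwrite("pics/d_w.png",im)
for r in cams.silhouettes(t,"lid_bar")[:3]: print(r["conf"],r["centre"],r["region"].sum())
cv2.imwrite("pics/d_z.png",cv2.resize(im[20:220,135:385],None,fx=3,fy=3,interpolation=cv2.INTER_NEAREST))
cv2.imwrite("pics/d_t.png",cv2.resize(t["img"][150:280,130:270,::-1],None,fx=4.5,fy=4.5,interpolation=cv2.INTER_NEAREST))
E
```

```text
0.72 [185.2, 187.6] 1517
0.67 [417.8, 241.8] 1747
```

View pics/d_w.png

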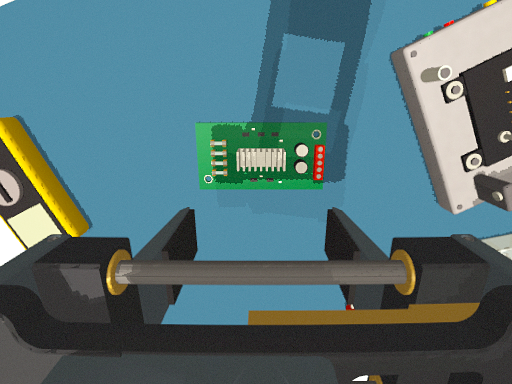

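View pics/d_z.png

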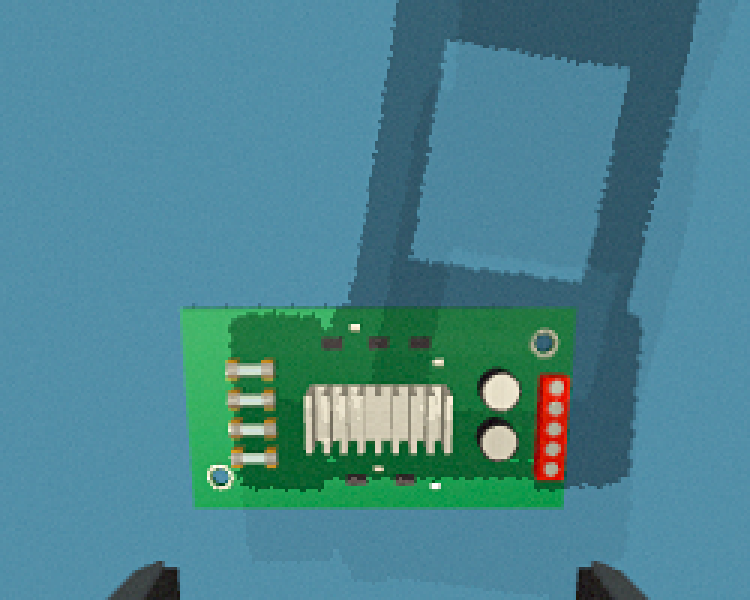

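View pics/d_t.png

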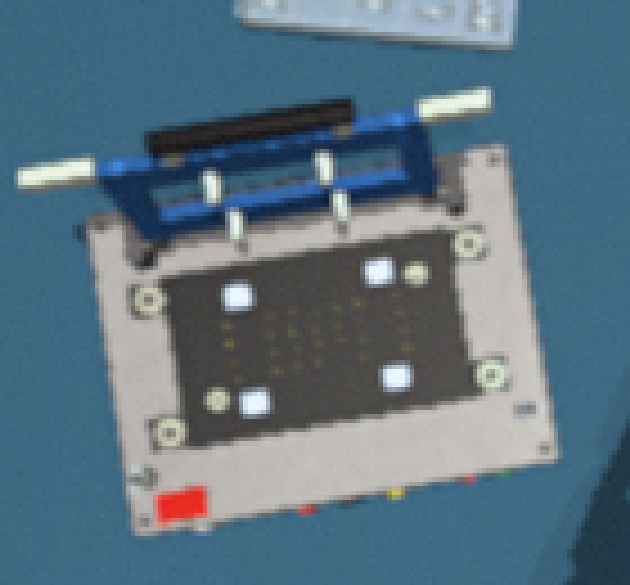

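```bash
python3 - <<'E'
from h import *
import pickle
t=pickle.load(open("dt.pkl","rb"))
o=np.array([495.2,144.0,0])
for th in (1.5,1.6,1.65,1.7,1.75,1.8,1.9):
    print(th,[proj(t,rz(.194)@np.array([80-170*np.cos(th),y,78+170*np.sin(th)])+o)[0].round(1).tolist() for y in(60,-60)])
print([ (130+x/4.5-.4,150+y/4.5-.4) for x,y in((148,144),(354,110))])
# board
f=pickle.load(open("d.pkl","rb"))
from scipy.optimize import least_squares
g=lambda *p: np.array(p)/3.-.33+np.array([135,20])
obs=g((544,343),(220,477),(181,308),(576,309),(564,507),(195,507))
mod=np.array([[-30,72,3.2],[30,-72,3.2],[-45,-85,3.2],[-45,85,3.2],[45,85,3.2],[45,-85,3.2]])
mod2=np.array([[-30,72,3.2],[30,-72,3.2],[-45,-85,3.2],[-45,85,3.2],[45,85,3.2],[45,-85,3.2]])
# corners: approx (left/right edges)
def res(p): return (proj(f,mod2@rz(p[2]).T+np.array([p[0],p[1],p[3] if len(p)>3 else 0]))-obs).ravel()
s=least_squares(res,[493,-202,-.28]);print(s.x,s.fun.round(2))
s=least_squares(res,[493,-202,-.28,0]);print(s.x,s.fun.round(2))
p=s.x
for z in (33.2,):
  hs=g((305,385),(452,385),(452,455),(305,455)); w=back(f,hs,z); print("hs",w.round(1).tolist(),w.mean(0))
E
```

```text
1.5 [[164.3, 199.3], [210.7, 191.1]]
1.6 [[163.3, 192.8], [209.6, 184.7]]
1.65 [[162.8, 189.5], [209.0, 181.5]]
1.7 [[162.4, 186.4], [208.5, 178.3]]
1.75 [[162.0, 183.2], [208.0, 175.3]]
1.8 [[161.6, 180.2], [207.6, 172.2]]
1.9 [[161.0, 174.3], [206.7, 166.4]]
[(162.48888888888888, 181.6), (208.26666666666668, 174.04444444444445)]
[ 4.95620438e+02 -2.01860766e+02 -2.72592297e-01] [-0.17  0.12  0.55 -0.33  0.31  0.18 -0.18 -0.21 -0.73  0.01  0.2   0.07]
[ 4.95350543e+02 -2.01797092e+02 -2.72577393e-01  1.73329435e+00] [ 0.1   0.05  0.3  -0.19 -0.02  0.05  0.15 -0.35 -0.45  0.2  -0.09  0.26]
hs [[471.8, -226.3, 33.2], [487.8, -168.9, 33.2], [516.1, -176.0, 33.2], [499.7, -234.9, 33.2]] [ 493.84716715 -201.51372379   33.2       ]
```

arm_command --deltas '[[1,[-16.4,4.5,-40],0.003],[1,[-16.4,4.5,-80],0.003],[1,[-16.4,4.5,-120],0.003],[1,[-16.4,4.5,-140],0.003],[1,[-16.4,4.5,-140],0.003],[1,[-16.4,4.5,-150],0.003],[1,[-16.4,4.5,-157],0.003],[1,[-16.4,4.5,-164],0.003],[1,[-16.4,4.5,-164],0.003],[1,[-16.4,4.5,-164],0.003]]'

```text
time_s: 4.95
ee_pos: [495.6, -203.2, 33.3]
ee_rot: [4.1, 90.0, -11.4]
force: [0.4, -0.2, -0.0]
gripper_width: 91.2
```

```bash
python3 - <<'E'
from h import *
s=env.state();print(s['ee_pos'],s['force'],R.from_euler('xyz',s['ee_rot'],degrees=True).as_matrix().round(4).tolist())
f=cams.grab_frame("scene"); cv2.imwrite("pics/e_s.png",cv2.resize(f["img"][140:260,130:290,::-1],None,fx=5,fy=5,interpolation=cv2.INTER_CUBIC))
f=cams.grab_frame("wrist"); cv2.imwrite("pics/e_w.png",f["img"][:,:,::-1])
E
```

```text
[ 495.64588076 -203.20391135   33.2532018 ] [ 0.4121425  -0.23011568 -0.01810117] [[0.0006, 0.2685, 0.9633], [-0.0001, 0.9633, -0.2685], [-1.0, 0.0, 0.0006]]
```

View pics/e_s.png

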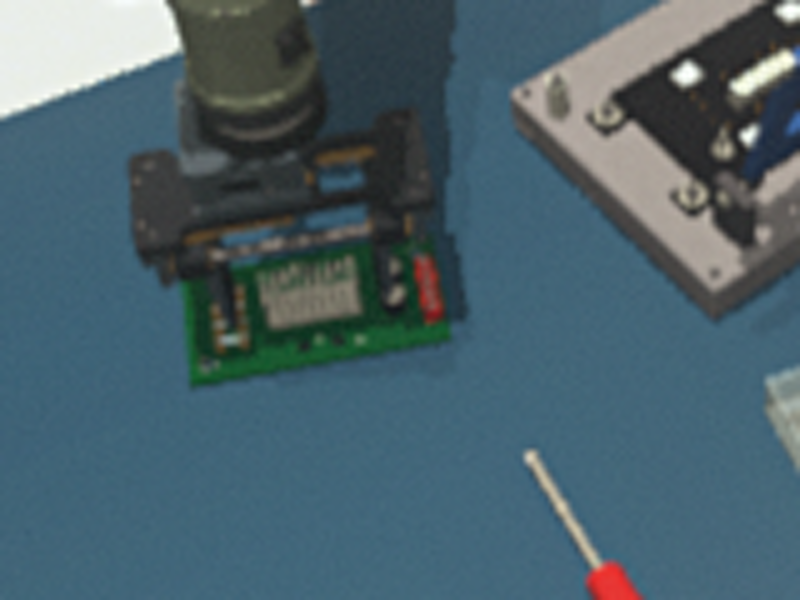

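View pics/e_w.png

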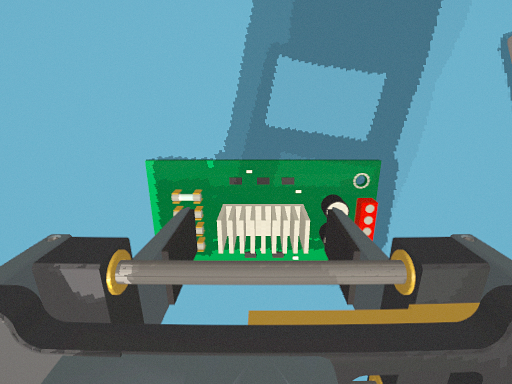

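arm_command --deltas '[[0.75,[0,1.3,0],0],[0.62,[0,1.3,0],0],[0.5,[0,1.3,0],0],[0.5,[0,1.3,0],0],[0.5,[0,1.3,0],0],[0.5,[0,1.3,0],0],[0.5,[0,1.3,0],0],[0.5,[0,1.3,0],0]]' --grip_force 45

```text
time_s: 5.85
ee_pos: [495.5, -201.8, 33.0]
ee_rot: [76.8, 90.0, 61.2]
force: [0.7, 0.9, 1.4]
gripper_width: 59.9
```

arm_command --deltas '[[0.5,[0,0,5],0],[0.5,[0,0,15],0],[0.5,[0,0,40],0],[0.5,[0,0,70],0],[0.5,[0,0,100],0],[0.5,[0,0,100],0],[0.5,[0,0,100],0]]'

```text
time_s: 6.55
ee_pos: [495.2, -201.8, 133.3]
ee_rot: [-7.0, 90.0, -22.6]
force: [0.1, 0.1, -2.4]
gripper_width: 59.8
```

```bash
python3 - <<'E'
from h import *
import pickle
s=env.state();print(s['ee_pos'],s['force'],R.from_euler('xyz',s['ee_rot'],degrees=True).as_matrix().round(4).tolist())
f=cams.grab_frame("wrist"); cv2.imwrite("pics/f_w.png",cv2.resize(f["img"][130:330,100:420,::-1],None,fx=2.5,fy=2.5,interpolation=cv2.INTER_NEAREST)); pickle.dump(f,open("f.pkl","wb"))
E
```

```text
[ 495.24479106 -201.8223826   133.2702507 ] [ 0.07656249  0.12749151 -2.44602616] [[0.0007, 0.2685, 0.9633], [-0.0003, 0.9633, -0.2685], [-1.0, -0.0001, 0.0008]]
```

View pics/f_w.png

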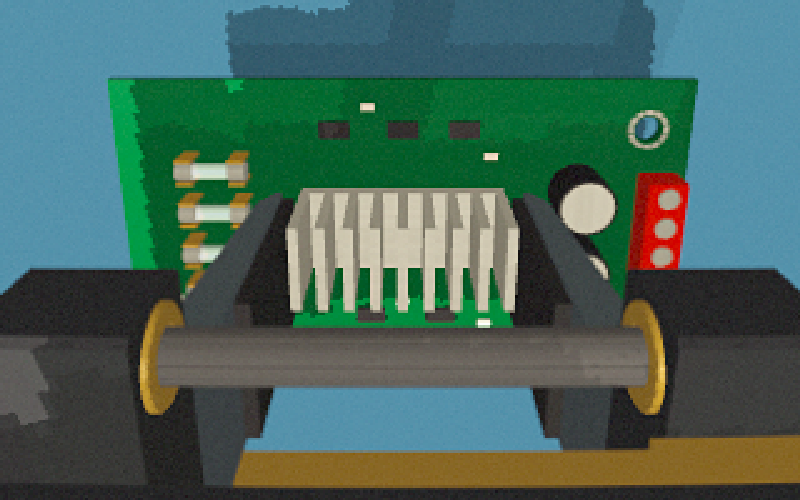

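```bash
python3 - <<'E'
from h import *
import pickle
from scipy.optimize import least_squares
f=pickle.load(open("f.pkl","rb"))
g=lambda *p: np.array(p)/2.5-.3+np.array([100,130])
obs=g((648,130),(109,78),(697,79)); w=back(f,obs,103.4)
tcp=np.array([495.24,-201.82,0]); print(((w-tcp)@rz(-.2718)).round(1).tolist() )
d=w[2]-w[1];print(np.arctan2(-d[0],d[1]))
E
```

```text
[[-29.4, 72.5, 103.4], [-45.1, -85.9, 103.4], [-44.8, 85.3, 103.4]]
-0.2735620142798088
```

arm_command --deltas '[[0.5,[0,20,20],0],[0.5,[0,55,25],0.08],[0.5,[0,95,25],0.16],[0.5,[0,135,25],0.24],[0.5,[0,175,25],0.32],[0.5,[0,215,25],0.4],[0.5,[0,255,25],0.44],[0.5,[0,290,25],0.466],[0.5,[0,320,20],0.466],[0.5,[0,340,5],0.466],[0.5,[0,346.5,-10],0.466],[0.5,[0,346.5,-22],0.466],[0.5,[0,346.5,-25],0.466],[0.5,[0,346.5,-25],0.466],[0.5,[0,346.5,-25],0.466]]'

```text
time_s: 8.1
ee_pos: [495.8, 144.1, 108.2]
ee_rot: [-0.4, 90.0, 10.6]
force: [1.1, 0.1, -2.3]
gripper_width: 59.3
```

```bash
python3 - <<'E'
from h import *
import pickle
s=env.state();print(s['ee_pos'],s['force'],s['torque'],R.from_euler('xyz',s['ee_rot'],degrees=True).as_matrix().round(4).tolist())
f=cams.grab_frame("wrist"); cv2.imwrite("pics/g_w.png",cv2.resize(f["img"][100:300,100:420,::-1],None,fx=2.5,fy=2.5,interpolation=cv2.INTER_NEAREST)); pickle.dump(f,open("g.pkl","wb"))
im=f["img"][:,:,::-1]
cv2.imwrite("pics/g_a.png",cv2.resize(im[162:202,340:380],None,fx=14,fy=14,interpolation=cv2.INTER_NEAREST))
E
```

```text
[495.78301638 144.09864119 108.2232052 ] [ 1.06212776  0.058207   -2.27143544] [-0.00863387  0.04021379 -0.00462947] [[0.0005, -0.192, 0.9814], [0.0001, 0.9814, 0.192], [-1.0, -0.0, 0.0005]]
```

View pics/g_w.png

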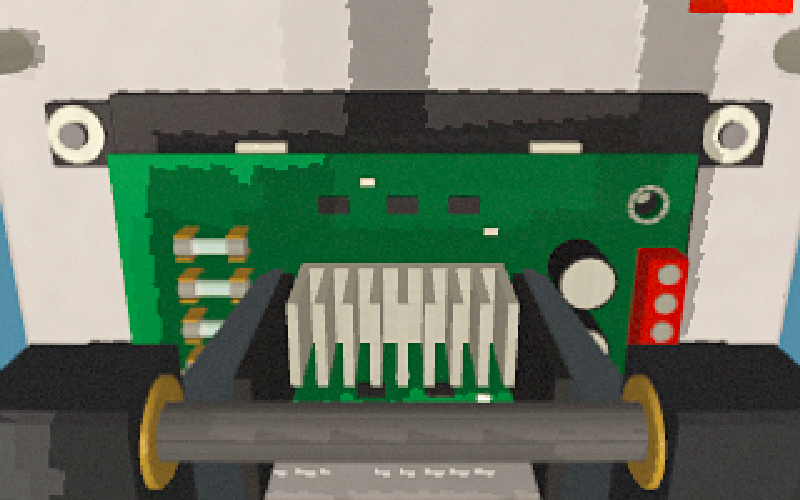

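View pics/g_a.png

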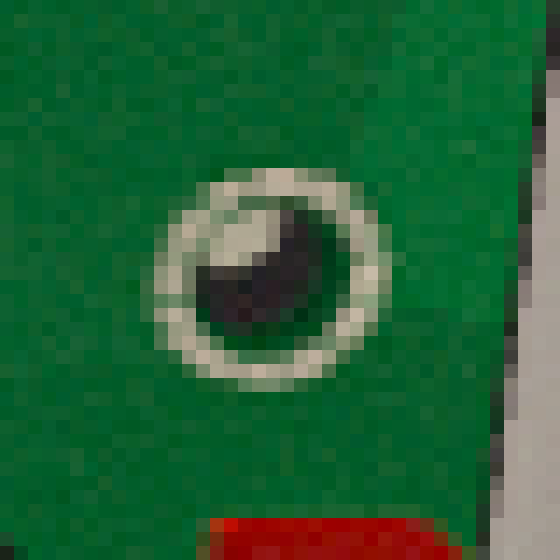

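```bash
python3 - <<'E'
from h import *
import pickle
f=pickle.load(open("g.pkl","rb"))
zt=75.2+3.2
hc=np.array([273,279])/14-.5+[340,162]
H=back(f,[hc],zt)[0]; tcp=np.array([495.78,144.10,0]); print("hole",H, rz(-.1932)@(H-tcp))
pc=np.array([240,235])/14-.5+[340,162]
P=back(f,[pc],68)[0]; print("pin",P,"pred",(rz(.1935)@[-30,72,0])[:2]+[495.5,144.9])
print("pin-hole",(P-H)[:2], "fix frame", rz(-.1935)@(P-H))
# draw predictions
for dx,dy in((0,0),):
  for z,r,c in((78.4,3.75,(0,255,255)),(75.2,3.75,(255,0,255))):
    pass
im=cv2.resize(f["img"][162:202,340:380,::-1],None,fx=14,fy=14,interpolation=cv2.INTER_NEAREST)
def circ(c,z,r,col):
    a=np.linspace(0,2*np.pi,60); q=np.c_[c[0]+r*np.cos(a),c[1]+r*np.sin(a),np.full(60,z)]
    u=(proj(f,q)-[340,162]+.5)*14; cv2.polylines(im,[u.astype(int)],True,col,1)
circ(H,78.4,3.75,(0,255,255));circ(H,75.2,3.75,(255,0,255));circ(P,68,2.3,(255,255,0));circ(P,66,3,(255,128,0))
cv2.imwrite("pics/g_b.png",im)
E
```

```text
hole [452.46801281 209.41025234  78.4       ] [-29.96657118  72.41106205  78.4       ]
pin [452.52381051 211.31970519  68.        ] pred [452.21466182 209.78743714]
pin-hole [0.0557977  1.90945284] fix frame [  0.42193411   1.86308753 -10.4       ]
```

View pics/g_b.png

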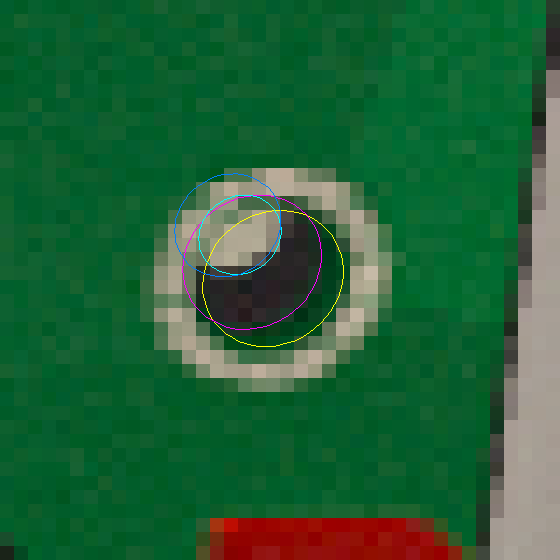

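arm_command --deltas '[[0.5,[-0.1,1.2,-2],0],[0.5,[-0.1,1.2,-4],0],[0.5,[-0.1,1.2,-5],0],[0.5,[-0.1,1.2,-5],0],[0.5,[-0.1,1.2,-5],0]]'

```text
time_s: 8.65
ee_pos: [495.3, 145.9, 103.0]
ee_rot: [88.0, 90.0, 99.2]
force: [-0.3, -0.1, -2.4]
gripper_width: 59.3
```

```bash
cat > look.py <<'E'
from h import *
import pickle,sys
def look(tag,mat=0.0):
    s=env.state();tcp=s['ee_pos'];M=R.from_euler('xyz',s['ee_rot'],degrees=True).as_matrix(); yaw=np.arctan2(M[1,2],M[0,2])
    print(s['time_s'],tcp.round(2),s['force'].round(1),s['torque'].round(2),"yaw",yaw.round(4),s['gripper_width'])
    f=cams.grab_frame("wrist"); pickle.dump(f,open(tag+".pkl","wb"))
    zu=tcp[2]-33+mat
    Hm=rz(yaw)@np.array([-30,72,0])+np.array([tcp[0],tcp[1],0])
    u=proj(f,[*Hm[:2],zu])[0]; o=(u-20).astype(int)
    im=cv2.resize(f["img"][o[1]:o[1]+40,o[0]:o[0]+40,::-1],None,fx=14,fy=14,interpolation=cv2.INTER_NEAREST); raw=im.copy()
    def circ(c,z,r,col):
        a=np.linspace(0,2*np.pi,60); q=np.c_[c[0]+r*np.cos(a),c[1]+r*np.sin(a),np.full(60,z)]
        cv2.polylines(im,[((proj(f,q)-o+.5)*14).astype(int)],True,col,1)
    circ(Hm,zu+3.2,3.75,(0,255,255));circ(Hm,zu,3.75,(255,0,255));circ(Hm,68,2.3,(255,255,0));circ(Hm,66,3,(255,128,0))
    cv2.imwrite("pics/%s.png"%tag,np.hstack([raw,im])[:, :1120] if 0 else cv2.resize(np.hstack([raw,im]),(800,400),interpolation=cv2.INTER_AREA)); print(o)
look(sys.argv[1])
E
python3 look.py i1
```

```text
8.65 [495.32 145.86 102.98] [-0.3 -0.1 -2.4] [ 0.01 -0.02 -0.01] yaw 0.1943 59.26574650418236
[336 160]
```

View pics/i1.png

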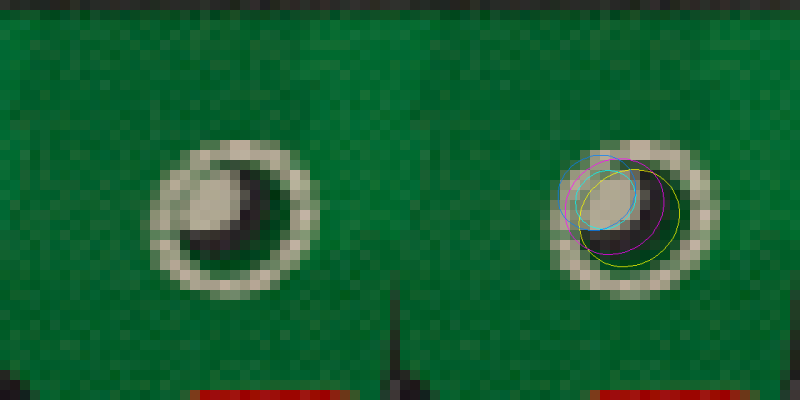

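arm_command --deltas '[[0.5,[0,0,-1],0],[0.5,[0,0,-2],0],[0.5,[0,0,-3],0],[0.5,[0,0,-4],0],[0.5,[0,0,-4],0]]'

```text
time_s: 9.2
ee_pos: [495.2, 145.9, 98.8]
ee_rot: [166.5, 90.0, 177.6]
force: [0.9, 0.1, -2.4]
gripper_width: 59.7
```

```bash
python3 look.py i2
```

```text
9.2 [495.22 145.85  98.79] [ 0.9  0.1 -2.4] [-0.01 -0.03  0.02] yaw 0.1942 59.74142078953825
[336 160]
```

View pics/i2.png

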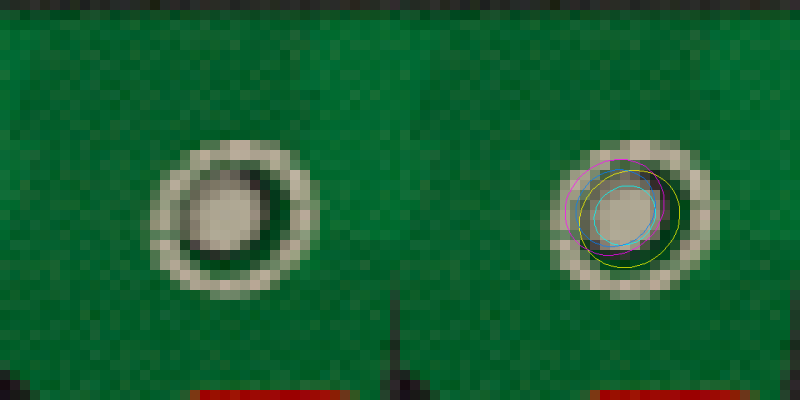

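arm_command --deltas '[[0.5,[0,0,-1],0],[0.5,[0,0,-2],0],[0.5,[0,0,-3],0],[0.5,[0,0,-4],0],[0.5,[0,0,-4],0]]'

```text
time_s: 9.75
ee_pos: [495.2, 145.8, 94.8]
ee_rot: [168.1, 90.0, 179.3]
force: [-0.8, -0.8, -2.9]
gripper_width: 59.6
```

```bash
python3 look.py i3
```

```text
9.75 [495.19 145.84  94.78] [-0.8 -0.8 -2.9] [ 0.05  0.01 -0.  ] yaw 0.1942 59.63403657420706
[336 160]
```

View pics/i3.png

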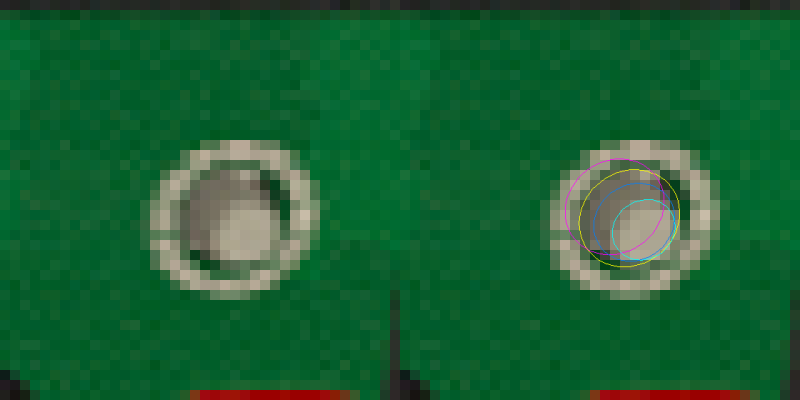

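arm_command --deltas '[[0.5,[0,0,-1],0],[0.5,[0,0,-2],0],[0.5,[0,0,-3],0],[0.5,[0,0,-4],0],[0.5,[0,0,-5],0],[0.5,[0,0,-6],0],[0.5,[0,0,-7],0],[0.5,[0,0,-8],0],[0.5,[0,0,-8],0]]'

```text
time_s: 10.7
ee_pos: [495.2, 145.8, 86.8]
ee_rot: [169.6, 90.0, -179.2]
force: [-0.2, -0.6, -2.3]
gripper_width: 59.7
```

```bash
python3 look.py i4
```

```text
10.7 [495.19 145.84  86.82] [-0.2 -0.6 -2.3] [0.04 0.05 0.03] yaw 0.1942 59.71711511903214
[336 160]
```

View pics/i4.png

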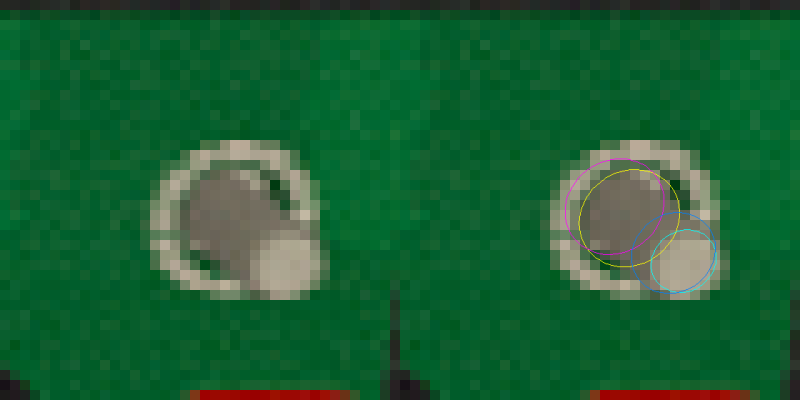

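arm_command --deltas '[[0.5,[0,0,-0.7],0],[0.5,[0,0,-1.4],0],[0.5,[0,0,-2],0],[0.5,[0,0,-2.4],0],[0.5,[0,0,-2.4],0]]'

```text
time_s: 11.25
ee_pos: [495.3, 145.9, 85.0]
ee_rot: [28.3, 90.0, 39.4]
force: [-1.8, -0.7, 1.7]
gripper_width: 59.6
```

arm_command --deltas '[[0.5,[0,0,-1],0],[0.5,[0,0,-1.5],0],[0.5,[0,0,-1.5],0]]'

```text
time_s: 11.55
ee_pos: [495.4, 145.9, 85.0]
ee_rot: [8.8, 89.9, 20.0]
force: [-4.3, -1.7, 12.8]
gripper_width: 59.7
```

arm_command --deltas '[[0.72,[0,0,0.5],0],[0.8,[0,0,1.5],0],[0.8,[0,0,1.5],0],[0.8,[0,0,1.5],0],[0.8,[0,0,1.5],0]]'

```text
time_s: 12.05
ee_pos: [495.3, 145.9, 84.3]
ee_rot: [164.7, 90.0, 175.9]
force: [-0.9, -0.3, -0.4]
gripper_width: 72.9
```

arm_command --deltas '[[0.8,[0,0,10],0],[0.8,[0,0,30],0],[0.8,[0,0,60],0],[0.6,[0,0,60],0],[0.4,[0,0,60],0],[0,[0,0,60],0],[0,[0,0,60],0],[0,[0,0,60],0],[0,[0,0,60],0]]'

```text
time_s: 12.95
ee_pos: [495.0, 145.8, 144.0]
ee_rot: [-179.8, 89.9, -168.7]
force: [0.3, 0.0, -0.5]
gripper_width: 27.9
```

```bash
python3 - <<'E'
from h import *
import pickle
s=env.state();print(s['ee_pos'],s['force'],s['gripper_width'],s['time_s'])
f=cams.grab_frame("wrist"); cv2.imwrite("pics/j_w.png",f["img"][:,:,::-1]); pickle.dump(f,open("j.pkl","wb"))
f=cams.grab_frame("scene"); cv2.imwrite("pics/j_s.png",cv2.resize(f["img"][90:230,200:370,::-1],None,fx=4.2,fy=4.2,interpolation=cv2.INTER_CUBIC)); pickle.dump(f,open("js.pkl","wb"))
E
```

```text
[495.04432847 145.78259064 144.00694544] [ 0.33871958  0.01773254 -0.46196257] 27.852325681802615 12.95
```

View pics/j_w.png

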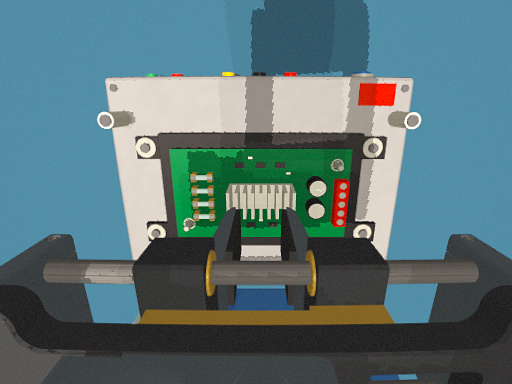

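View pics/j_s.png

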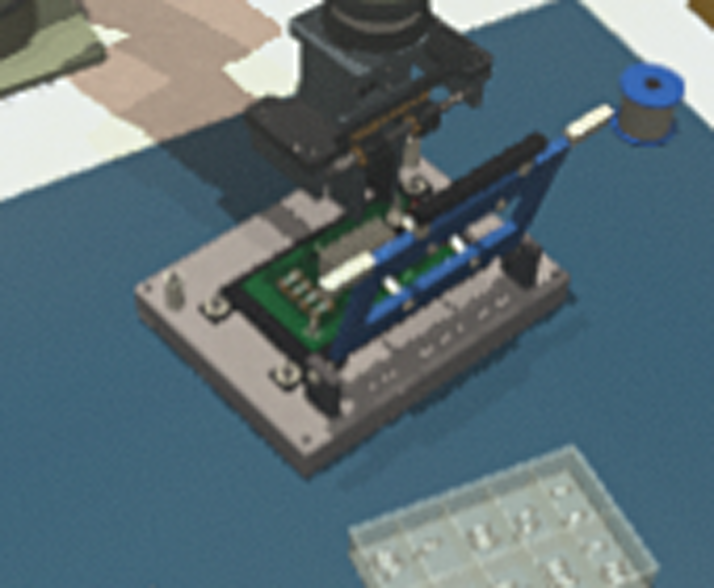

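arm_command --deltas '[[0,[0,0,45],0],[0,[0,0,90],0],[0,[0,0,135],0],[0,[0,0,165],0],[0,[20,4,165],0],[0,[60,11,165],0],[0,[105,20,165],0],[0,[145,28,165],0],[0,[167,31,165],0],[0,[167,31,140],0],[0,[167,31,115],0],[0,[167,31,108],0],[0,[167,31,108],0],[0,[167,31,108],0]]'

```text
time_s: 14.45
ee_pos: [662.7, 177.0, 253.9]
ee_rot: [5.5, 89.9, 16.7]
force: [0.3, -0.8, 0.4]
gripper_width: 0.6
```

```bash
python3 - <<'E'
from h import *
import pickle
s=env.state();print(s['ee_pos'],s['force'],s['gripper_width'],s['time_s'])
f=cams.grab_frame("wrist"); cv2.imwrite("pics/k_w.png",f["img"][:,:,::-1])
f=cams.grab_frame("top"); cv2.imwrite("pics/k_t.png",cv2.resize(f["img"][120:270,130:290,::-1],None,fx=4,fy=4,interpolation=cv2.INTER_CUBIC))
f=cams.grab_frame("scene"); cv2.imwrite("pics/k_s.png",cv2.resize(f["img"][60:230,200:370,::-1],None,fx=3.5,fy=3.5,interpolation=cv2.INTER_CUBIC))
E
```

```text
[662.74089858 177.01047568 253.87683349] [ 0.33497471 -0.75871322  0.3860705 ] 0.6492955179529156 14.45
```

View pics/k_t.png

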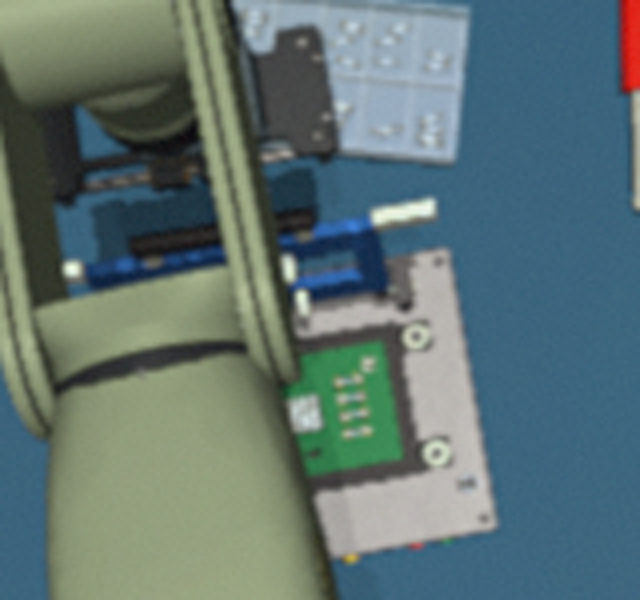

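View pics/k_s.png

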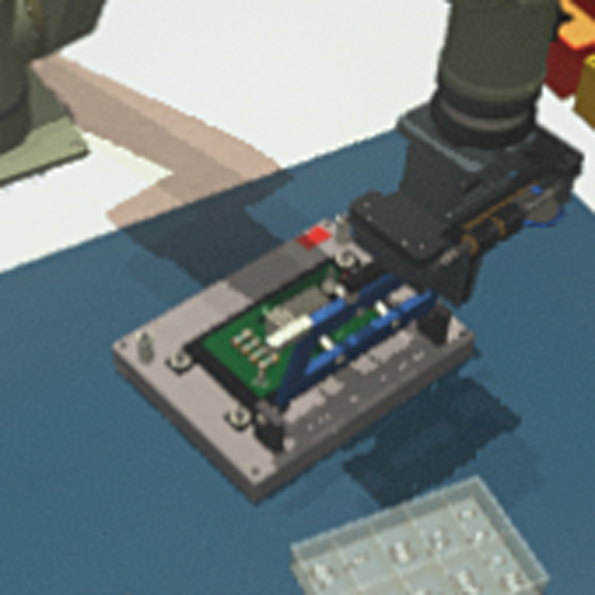

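View pics/k_w.png

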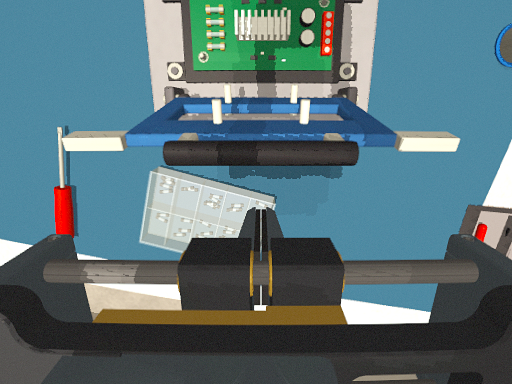

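arm_command --deltas '[[0,[-9.8,-2,-2],0],[0,[-19.6,-3.9,-2],0],[0,[-27.4,-5.4,-2],0],[0,[-33,-6.5,-1],0],[0,[-39,-7.7,0],0],[0,[-45,-8.9,1],0],[0,[-51,-10,1],0],[0,[-51,-10,1],0]]'

```text
time_s: 15.4
ee_pos: [610.8, 166.8, 254.5]
ee_rot: [11.0, 90.0, 22.1]
force: [1.6, 0.8, 1.6]
gripper_width: 0.1
```

```bash
python3 - <<'E'
from h import *
import pickle
s=env.state();print(s['ee_pos'],s['force'],s['gripper_width'],s['time_s'])
f=cams.grab_frame("wrist"); cv2.imwrite("pics/l_w.png",f["img"][:,:,::-1])
E
```

```text
[610.77011722 166.78528032 254.48495051] [1.56865675 0.78213016 1.64944249] 0.09210691939799881 15.4
```

View pics/l_w.png

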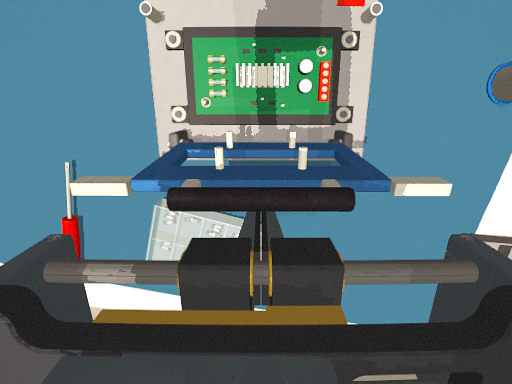

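arm_command --deltas '[[0,[-6.9,-1.3,0],0],[0,[-13.7,-2.7,0],0],[0,[-20.6,-4,0],0],[0,[-27.5,-5.4,0],0],[0,[-35,-6.9,-1],0],[0,[-42,-8.3,-2],0],[0,[-49.5,-9.7,-3.5],0],[0,[-57,-11.2,-5.3],0],[0,[-64,-12.6,-7.5],0],[0,[-71.6,-14.1,-10],0],[0,[-79,-15.5,-13],0],[0,[-86.3,-17,-16.4],0],[0,[-86.3,-17,-16.4],0]]'

```text
time_s: 16.75
ee_pos: [523.0, 149.4, 236.2]
ee_rot: [-179.9, 89.8, -168.7]
force: [-0.6, 0.1, -0.8]
gripper_width: 0.4
```

```bash
python3 - <<'E'
from h import *
import pickle
s=env.state();print(s['ee_pos'],s['force'],s['gripper_width'],s['time_s'])
f=cams.grab_frame("wrist"); cv2.imwrite("pics/m_w.png",f["img"][:,:,::-1])
f=cams.grab_frame("scene"); cv2.imwrite("pics/m_s.png",cv2.resize(f["img"][60:230,200:370,::-1],None,fx=3.5,fy=3.5,interpolation=cv2.INTER_CUBIC))
E
```

```text
[522.97492391 149.43241755 236.21207448] [-0.58374146  0.07174684 -0.83026549] 0.4119685757148816 16.75
```

View pics/m_w.png

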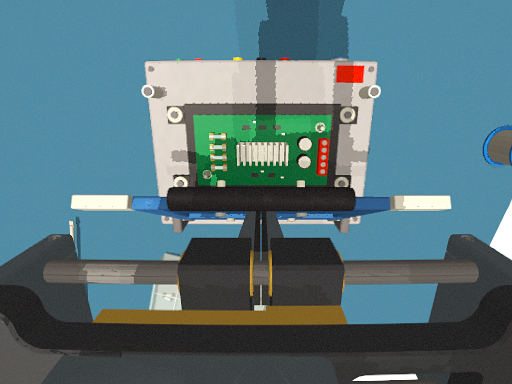

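View pics/m_s.png

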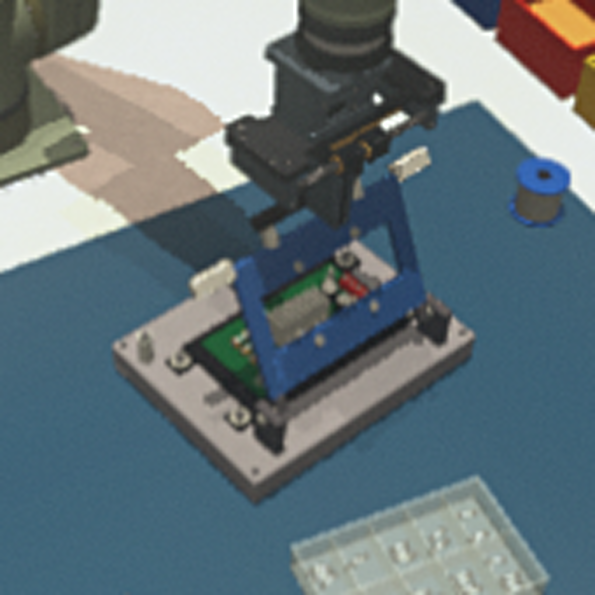

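arm_command --deltas '[[0,[-5.9,-1.2,-2.5],0],[0,[-11.8,-2.3,-5.5],0],[0,[-17.7,-3.5,-9],0],[0,[-23.5,-4.6,-13],0],[0,[-29.4,-5.8,-17.5],0],[0,[-35.3,-6.9,-22.5],0],[0,[-40.2,-7.9,-27],0],[0,[-45,-8.9,-32],0],[0,[-45,-8.9,-32],0]]'

```text
time_s: 17.75
ee_pos: [478.6, 140.7, 204.2]
ee_rot: [179.2, 89.8, -169.7]
force: [1.0, 1.0, 0.5]
gripper_width: 0.3
```

```bash
python3 - <<'E'
from h import *
import pickle
s=env.state();print(s['ee_pos'],s['force'],s['gripper_width'],s['time_s'])
f=cams.grab_frame("wrist"); cv2.imwrite("pics/n_w.png",f["img"][:,:,::-1])
f=cams.grab_frame("scene"); cv2.imwrite("pics/n_s.png",cv2.resize(f["img"][60:230,200:370,::-1],None,fx=3.5,fy=3.5,interpolation=cv2.INTER_CUBIC))
E
```

```text
[478.5821626  140.70412172 204.2495569 ] [1.01750509 0.97252995 0.49184502] 0.27068233380566054 17.75
```

View pics/n_w.png

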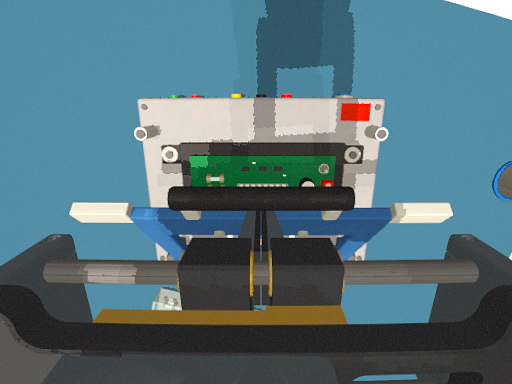

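View pics/n_s.png

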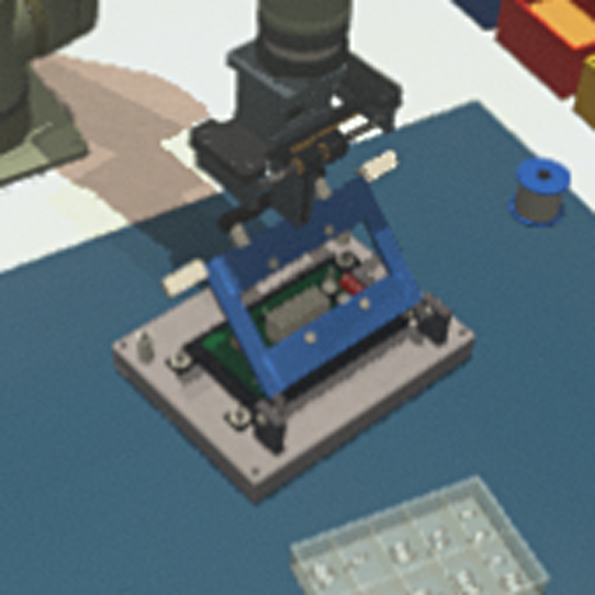

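arm_command --deltas '[[0,[0,0,12],0],[0,[0,0,28],0],[0,[-10,-2,32],0],[0,[-20,-4,32],0],[0,[-29,-5.7,32],0],[0,[-29,-5.7,25],0],[0,[-29,-5.7,18],0],[0,[-30,-5.9,13],0],[0,[-32,-6.3,8],0],[0,[-35,-6.9,3],0],[0,[-37,-7.3,-2],0],[0,[-40,-7.8,-7],0],[0,[-42,-8.2,-11],0],[0,[-42,-8.2,-11],0]]'

```text
time_s: 19.25
ee_pos: [437.1, 132.5, 193.3]
ee_rot: [-179.6, 89.9, -168.5]
force: [0.4, 0.1, -0.5]
gripper_width: 0.5
```

```bash
python3 - <<'E'
from h import *
import pickle
s=env.state();p=s['ee_pos'];print(p,s['force'],s['time_s'],rz(-.194)@(p-[495.2,144,0]))
f=cams.grab_frame("wrist"); cv2.imwrite("pics/o_w.png",f["img"][:,:,::-1])
f=cams.grab_frame("scene"); cv2.imwrite("pics/o_s.png",cv2.resize(f["img"][60:230,200:370,::-1],None,fx=3.5,fy=3.5,interpolation=cv2.INTER_CUBIC))
E
```

```text
[437.07367426 132.53663532 193.27447146] [ 0.37673991  0.12718768 -0.45698128] 19.25 [-5.92459001e+01 -4.24163903e-02  1.93274471e+02]
```

View pics/o_w.png

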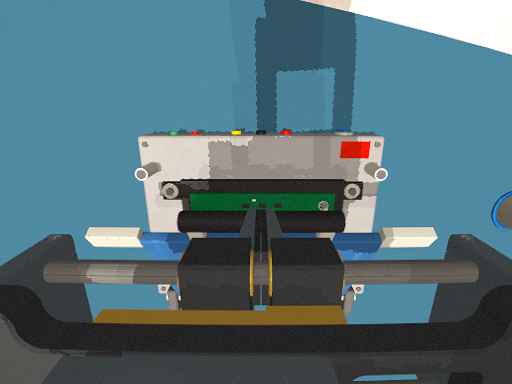

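View pics/o_s.png

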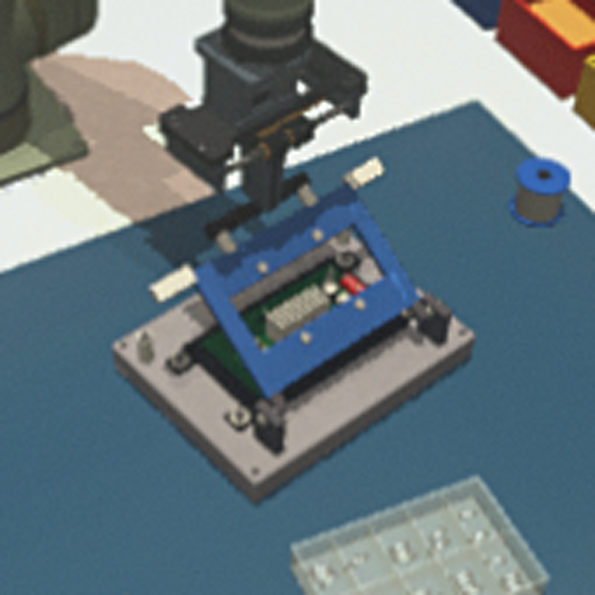

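arm_command --deltas '[[0,[-4,-0.8,-4],0],[0,[-6,-1.2,-8],0],[0,[-8.8,-1.7,-12],0],[0,[-11,-2.2,-16],0],[0,[-14,-2.7,-20],0],[0,[-15.5,-3,-24],0],[0,[-17.5,-3.4,-28],0],[0,[-19,-3.7,-32],0],[0,[-21,-4.1,-36],0],[0,[-22.5,-4.4,-40],0],[0,[-22.5,-4.4,-40],0]]'

```text
time_s: 20.45
ee_pos: [415.1, 128.2, 153.5]
ee_rot: [-174.0, 89.9, -162.8]
force: [0.5, 1.1, 0.5]
gripper_width: 0.6
```

```bash
python3 - <<'E'
from h import *
import pickle
s=env.state();p=s['ee_pos'];print(p,s['force'],s['time_s'],rz(-.194)@(p-[495.2,144,0]))
f=cams.grab_frame("wrist"); cv2.imwrite("pics/p_w.png",f["img"][:,:,::-1])
f=cams.grab_frame("scene"); cv2.imwrite("pics/p_s.png",cv2.resize(f["img"][60:230,200:370,::-1],None,fx=3.5,fy=3.5,interpolation=cv2.INTER_CUBIC))
E
```

```text
[415.06405108 128.22027106 153.47019669] [0.52279315 1.07084526 0.52078182] 20.45 [-8.16747755e+01 -3.46759336e-02  1.53470197e+02]
```

View pics/p_s.png

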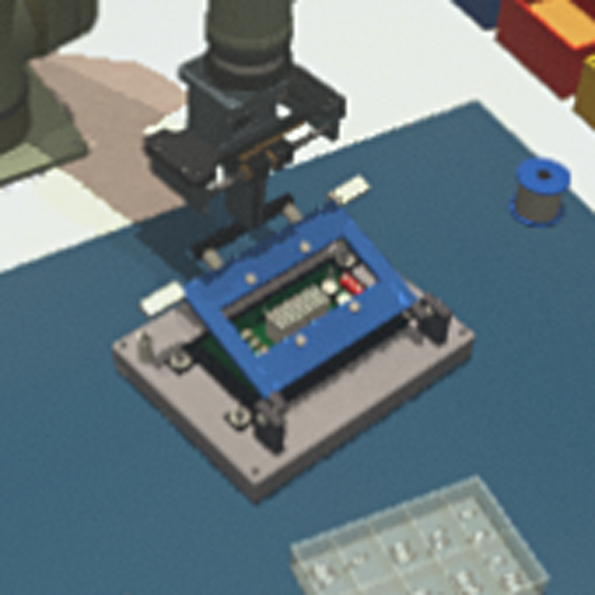

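View pics/p_w.png

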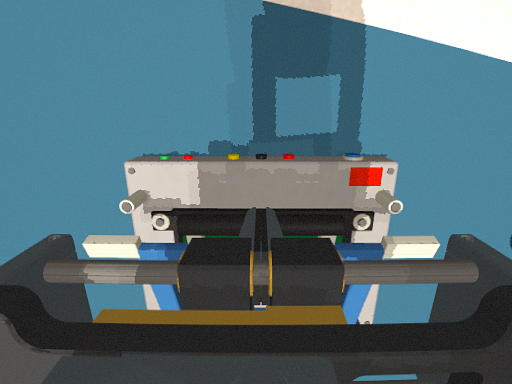

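arm_command --deltas '[[0,[-1.2,-0.2,-3.5],0],[0,[-2.3,-0.5,-7],0],[0,[-3.3,-0.6,-10.5],0],[0,[-4.2,-0.8,-14],0],[0,[-5,-1,-17.5],0],[0,[-5.7,-1.1,-21],0],[0,[-6.3,-1.2,-24.5],0],[0,[-6.8,-1.3,-28],0],[0,[-7.2,-1.4,-31.5],0],[0,[-7.5,-1.5,-35],0],[0,[-7.7,-1.5,-38.5],0],[0,[-7.8,-1.5,-42],0],[0,[-7.8,-1.5,-45],0],[0,[-7.8,-1.5,-48],0],[0,[-7.8,-1.5,-50],0],[0,[-7.8,-1.5,-52],0],[0,[-7.8,-1.5,-52],0]]'

```text
time_s: 22.25
ee_pos: [407.9, 126.9, 102.0]
ee_rot: [15.5, 90.0, 26.6]
force: [0.2, 0.1, 0.3]
gripper_width: 0.6
```

arm_command --deltas '[[0,[0,0,-1.5],0],[0,[0,0,-3],0],[0,[0,0,-4.5],0],[0,[0,0,-4.5],0]]'

```text
time_s: 22.65
ee_pos: [408.1, 127.0, 98.9]
ee_rot: [6.7, 89.9, 17.9]
force: [-2.7, -0.2, 11.6]
gripper_width: 0.6
```

```bash
python3 - <<'E'
from h import *
import pickle
s=env.state();p=s['ee_pos'];print(p,s['force'],s['time_s'],rz(-.194)@(p-[495.2,144,0]))
f=cams.grab_frame("scene"); cv2.imwrite("pics/q_s.png",cv2.resize(f["img"][60:230,200:370,::-1],None,fx=3.5,fy=3.5,interpolation=cv2.INTER_CUBIC))
E
```

```text
[408.09284422 126.95996398  98.87516481] [-2.65010161 -0.23084621 11.61140735] 22.65 [-8.87581779e+01  7.26059896e-02  9.88751648e+01]
```

View pics/q_s.png

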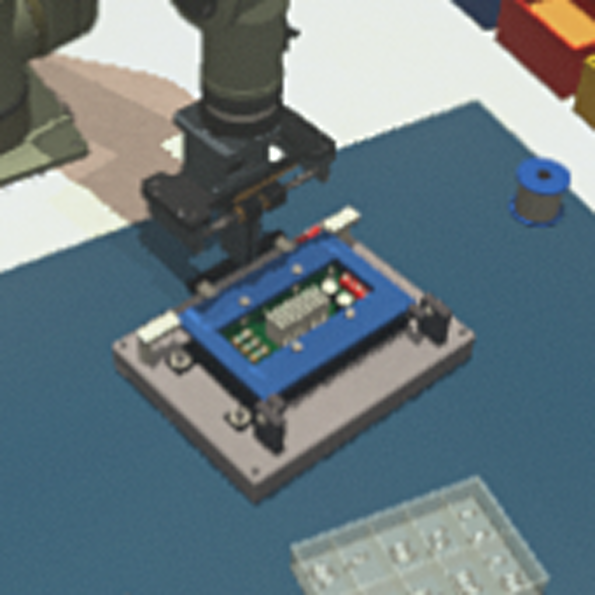

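arm_command --deltas '[[0,[0,0,-0.7],0],[0,[0,0,-1.4],0],[0,[0,0,-1.8],0],[0,[0,0,-1.8],0]]'

```text
time_s: 23.1
ee_pos: [408.1, 127.0, 98.6]
ee_rot: [6.6, 89.9, 17.8]
force: [-6.5, -2.2, 24.9]
gripper_width: 0.3
```

arm_command --deltas '[[0,[0,0,3],0],[0,[0,0,15],0],[0,[0,0,50],0],[0,[-20,-4,95],0],[0,[-50,-10,130],0],[0,[-60,-12,150],0],[0,[-60,-12,150],0],[0,[-60,-12,150],0],[0,[-60,-12,150],0]]'

```text
time_s: 24.0
ee_pos: [347.6, 114.8, 244.5]
ee_rot: [-176.3, 89.9, -165.2]
force: [-0.3, 0.4, -0.3]
gripper_width: 0.5
```

```bash
python3 - <<'E'
from h import *
import pickle
s=env.state();p=s['ee_pos'];print(p,s['force'],s['time_s'])
f=cams.grab_frame("top"); pickle.dump(f,open("rt.pkl","wb"))
g=cams.grab_frame("scene"); pickle.dump(g,open("rs.pkl","wb"))
w=cams.grab_frame("wrist"); pickle.dump(w,open("rw.pkl","wb"))
o=np.array([495.2,144,0])
for nm,f,(r0,r1,c0,c1) in (("s",g,(110,210,225,345)),("w",w,(100,300,80,440)),("t",f,(170,280,140,270))):
    k=800/(c1-c0)*.95 if nm!="w" else 2
    im=cv2.resize(f["img"][r0:r1,c0:c1,::-1],None,fx=k,fy=k,interpolation=cv2.INTER_CUBIC)
    for th,col in((0,(0,255,255)),(.03,(255,0,255))):
        for yy in (-60,60):
            u=(proj(f,rz(.194)@np.array([80-170*np.cos(th),yy,78+170*np.sin(th)])+o)[0]-[c0,r0])*k
            cv2.circle(im,tuple(int(v) for v in u),2,col,-1)
    cv2.imwrite("pics/r_%s.png"%nm,im[:600,:800])
E
```

```text
[347.6480504  114.78846551 244.47746652] [-0.27507168  0.42070144 -0.2875133 ] 24.0
```

View pics/r_s.png

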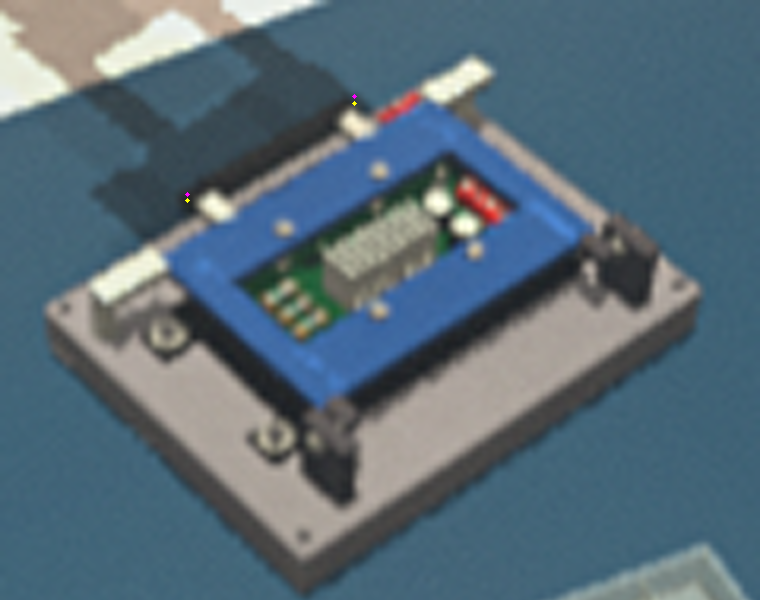

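View pics/r_w.png

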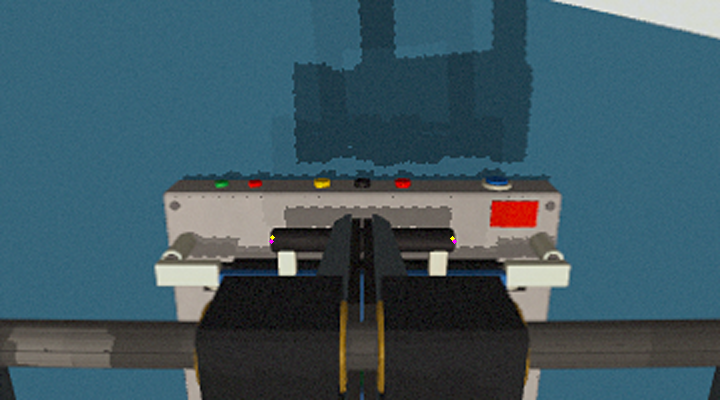

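View pics/r_t.png

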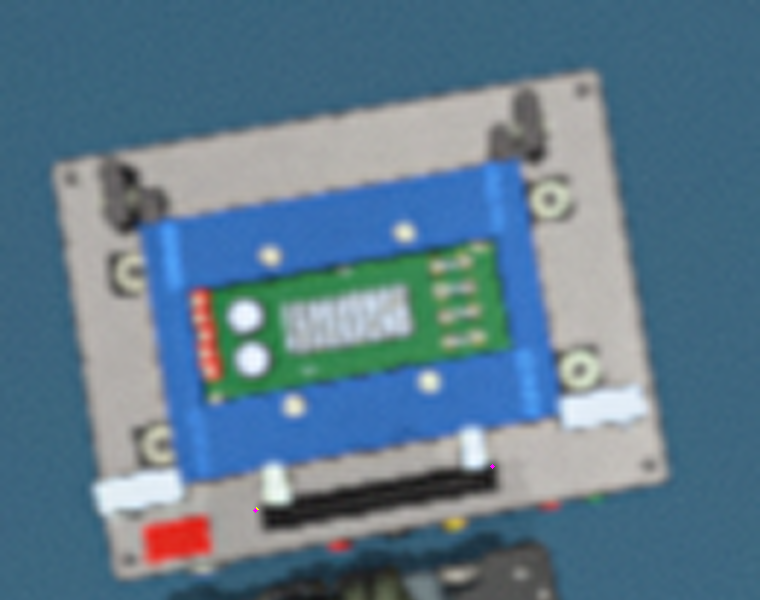

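```bash
python3 -c "
from workcell import env
print(env.job_done())"
```

```text
the job is handed in; nothing more can be done
None
```

I put the board in the fixture and closed the lid over it, then handed the job in at about 24 s. No verdict came back.

**Board:** I gripped it by the heat sink and turned it so the red terminal block is at the red-mark end. I watched pin A come up through hole A and lowered both holes onto the pins. It stopped hard at the rest height, with the underside at about 52 mm. Pressing with about 15 N moved it no further, and both pins showed through the board after I let go.

**Lid:** I pushed the grip bar round its arc with closed fingers. Over the last part I lowered it at about 0.2 to 0.3 rad/s until it hit a hard stop. The wrist force there read about 25 N and the lid barely moved.

**Last checks:**
- **Lid closed:** the camera views show the lid level, with both ears on their posts. From the fingertip height I put the lid angle at about 0.01 rad rather than exactly 0. That is within the 0.03 rad limit, but I had no direct reading of the joint.
- **Arm:** it is clear of everything.
- **Bystanders:** I never went near the meter or the screwdriver. The spool and fuse box still stood clear in the pictures, but I did not re-measure any of the four.

No check failed.

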